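Take the bearing play out of a cart wheel

ROBOT

A 6-joint arm with a two-finger parallel gripper is mounted at the origin on the work surface. World frame = base frame: x ahead of the robot, y to its left, z up, the work surface at z = 0. Lengths are in m, angles in rad, forces in N, time in s.
With the tool pointing down it reaches from about 0.35 to 0.975 m from the base axis. Payload 4.9 kg.
Tool frame: the origin (TCP) lies midway between the tips of the shut fingers; the grasp point (between the pads) lies 19 mm behind it; z points along the fingers, y is the line along which they close (so a half turn about z gives the same grasp; the last joint's range is limited). The gripper opens to 85 mm and grips with 20 to 120 N. Pads are 22 mm wide; open, the fingers measure 114 mm over their backs; the gripper's body (76 mm by 85 mm) begins 54 mm behind the grasp point. The pads swing forward as they close: fully open they stand 13 mm farther back than shut.
Start: joints at [-1.444, 0.053, 1.613, -0, 1.476, -0.119], TCP at [0.152, -0.606, 0.231] pointing down, gripper open.
Joint ranges: [-3.01, 3.01], [-1.01, 2.22], [0.06, 2.58], [-1.02, 4.17], [0.09, 2.62], [-3.14, 3.14]. Speed limits (rad/s): [2.57, 2.57, 3.14, 3.14, 3.14, 3.14].

INTERFACE

Orientations are given as a unit quaternion [w, x, y, z].
In Python, from plant import state, grab_frame, camera_info, job_done, spot_in, masks_of, pinpoint gives the robot as it stands.
- The arm moves only by the shell command python3 -m handwheel 'ROWS' [OPENING]. ROWS is JSON, a list that holds one entry, the list of rows, each a list of 6 numbers: the shift along the world's x, y, z in m, then the turn, a rotation vector about the world's x, y, z in degrees. In form: [[[tx, ty, tz, ax, ay, az], ...]]. A call has 1 to 20 rows; each row shifts and turns the commanded pose from where the row before left it; what a row does not reach is not made up. A row lasts 1/12 s, in which the tool goes at most 41.7 mm and 7.16 degrees, less where a joint would pass 70% of its speed; a pose out of reach is approached as far as the arm can. A call is refused whole if a number of a shift passes 0.0417 or a number of a turn 7.16, either way. A call with a gripper value outside its range is refused whole. OPENING is the opening, from 0 (shut) to 1 (fully open), set as the call begins (- or left out, the last holds). The fingers move at their own pace and stop on an object; the grip force is fixed at half the most. Time passes only in rows, so rows that do not move let the fingers close. It gives the time, the measured TCP pose, the force, the opening and the grip force at its end, in the units of the state.
- state(): the state, without advancing time (a new reading comes with each control period).
- grab_frame(name): name is "scene" or "top"; returns (picture, depth): 400x640x3 uint8, blue, green, red; 400x640 float32, m along the optical axis (not along the pixel's ray), 0 where there is no reading.
- camera_info(name): a dict with "fx", "fy", "cx", "cy" (pixels), "distortion" ([k1, k2, p1, p2, k3] as OpenCV has them; the pictures are not rectified), "T" (4x4, takes a point from camera to world coordinates). Camera axes: x right, y up, looking along -z (the intrinsics and any distortion apply to the point x, -y, -z); pixel columns grow to the right and rows downward; lengths in m; the calibration is good to about 2 mm. A picture is of the moment at which its call begins. camera_info takes no time and is no camera call.
- job_done(): hands the job in; it is judged then, once.
Trained networks look in the newest picture that a camera, given by its name, has taken for a name from the list of things; names that differ only in an ending like _2 or _b are one class to them, and where a whole thing is asked for, a point or a joint stands for the part that bears it (a point fixed in the world has none). Each returns a list of dicts, best first, with "conf" (0 to 1); they miss things now and then, are a little off and sometimes report something else, mostly with a low value. They report only what shows in the picture. A call takes as long as a camera call.
- spot_in(camera, thing): "box" ([left, top, width, height] in pixels, round what is visible of it).
- masks_of(camera, thing): "region" (400x640 bool, what is visible of it) and "box" ([left, top, width, height] in pixels, round what is visible of it).
- pinpoint(camera, thing): "position" ([column, row] in pixels: a listed point, or the origin of a listed thing).
The state is a dict: "time": time; "joint_pos": joint angles; "joint_vel": joint speeds; "joint_efforts": joint torques, N m; "tool_pos": TCP position; "tool_rot": TCP orientation; "contact_force": force on the tool from outside, world axes, zero at the start; "ft_torque": the same for the moment, N m; "gripper_width": opening from 0.0 (shut) to 1.0 (fully open); "grasp_force": force on a finger pad.
Only numpy, scipy, OpenCV 4.12 (cv2) and the standard library are available. Lean on these libraries where they do the work, as an engineer would, in place of code of your own. Each camera call takes 0.05 s, during which the arm holds its last target. There are 200 camera calls.

TASK

The small cart wheel on the stub axle in the vice wobbles on its bearing. Feel for the play by rocking the top of the tyre outwards (away from the vice) and then inwards, firmly up against the bearing each way; then draw the ring spanner that sits on the axle nut round clockwise, as seen from the nut's side, until the nut comes up tight and the play is gone, and rock the wheel out and in again just as firmly to prove that it no longer moves. Use no more than light hand force (about 10 N does it, never over 20 N) on tyre or spanner, leave the other things on the bench alone, and let go at the end.

Things in the scene. Friction and masses are not known exactly. Their poses are not given: they have to be found in the camera images.
- vice: blue bench vice, bolted down, with the stub axle of the wheel clamped level in its jaws (jaw tops 179 mm high). Origin on the bench under the wheel's centre; z up; y runs level along the axle, outwards from the vice through the wheel to the nut; x lies in the plane of the wheel, away from the robot. The jaws reach from y -158 to -58 mm; the clamping handle sticks out to x -175 mm.
- axle (a point): centre of the wheel on the axle line, 160 mm above the bench (fixed).
- wheel_top (a point): topmost point of the tyre, on its middle plane, 100 mm above the axle; moves with the wheel's rocking, not with its spin. Black tyre 200 mm across, 45 mm wide with flat sides (y -22.5 to 22.5 mm), orange rim 132 mm across. Bearing play lets this point move 1.7 to 5.3 mm each way (hidden); past that it gives a little under 0.1 mm per N.
- wheel: the wheel (tyre and rim), 0.55 kg, origin at its centre, y along the axle; it also turns about the axle with light friction (about 1 N at the tyre).
- hub (a joint): lean of the hub on its bearing, rad, 0 upright, positive when the wheel's top leans outwards (+y of the vice); 0.01 rad is 1 mm at the tyre's top. Held by grease (about 1 N at the top) within the play.
- rim (a joint): elastic sideways give of the wheel under load, rad, positive when the top is pushed outwards: 0.004 rad per Nm, so 0.004 for 10 N at the top of the tyre; too small to read well, the force on the tool tells more.
- spanner_grip (a point): middle of the spanner's grip, 180 mm from the axle line and 66 mm out along it. Steel ring spanner, fast on the nut, handle 8 mm thick along the axle and 15 mm wide, free from 45 to 205 mm out, end ring 28 mm across and 220 mm out. It starts 0.55 to 1.65 rad from straight up, leaning to -x of the vice; tightening swings its end further down on that side by 0.35 to 1.05 rad (hidden). Each 0.1 rad takes 0.5 mm of play each way off the top.
- spanner (a joint): spring of the spanner's shank, rad, positive when pulled to tighten: 0.01 rad per Nm. The nut turns against a steady 0.6 Nm (3 N at the grip) and holds where left; when tight it stops dead and only the shank yields (about 3 N per mm at the grip).
- grease_tin: bystander: green tin with a paper band, 74 mm across, 65 mm high, origin at its underside.
- spare_tyre: bystander: pale grey tyre lying flat, 190 mm across, 45 mm high, origin at its underside.
- screwdriver: bystander: screwdriver with a red handle lying on the bench, origin at its middle.
- dust_cap: bystander: steel hub cap, 48 mm across, 26 mm high, origin at its underside.

How it is judged:
On the way, in this order (a step that is already met when the one before it is completed fails the run):
1. the loose wheel is rocked outwards, firmly up against the bearing (over 3.5 N at its top) (value of joint hub above 0.012 rad and value of joint rim above 0.0014 rad), for 0.15 s.
2. then inwards, firmly up against the bearing (value of joint hub below -0.012 rad and value of joint rim below -0.0014 rad), for 0.15 s.
3. the spanner has been drawn round (distance of spanner_grip from where it was at the start of the episode above 0.03 m), for 0.1 s.
4. the wheel is pushed outwards again as firmly and leans less than 0.8 mm at its top on the bearing (value of joint rim above 0.0014 rad and value of joint hub between -0.008 and 0.008 rad), for 0.2 s.
5. then inwards, as firmly, with less than 0.8 mm of lean (value of joint rim below -0.0014 rad and value of joint hub between -0.008 and 0.008 rad), for 0.2 s.
At the end, for the whole second after the job is handed in: the spanner stays drawn round (over 30 mm at its grip from where it started), unloaded and still; the wheel stands upright on its bearing within 0.8 mm at its top, at rest (distance of spanner_grip from where it was at the start of the episode above 0.03 m and value of joint hub between -0.008 and 0.008 rad and linear speed of wheel below 0.02 m/s and velocity of joint spanner below 0.05 rad/s and value of joint spanner between -0.01 and 0.01 rad); the robot touches nothing.
It fails at once if the wheel is pushed sideways with over 25 N at its top (value of joint rim above 0.01 rad or value of joint rim below -0.01 rad).
It fails at once if the nut is forced: over 4.5 Nm on the spanner, 25 N at its grip (value of joint spanner above 0.045 rad or value of joint spanner below -0.045 rad).
It fails at once if another thing on the bench is shifted by over 30 mm (distance of any of grease_tin, spare_tyre, screwdriver, dust_cap from where it was at the start of the episode above 0.03 m).
It also fails if it takes over 61 s, if anything falls off the work surface, if the arm or the gripper's body presses on something with over 40 N, if the wrist force passes 120 N, or if a joint passes its speed limit or range.

## Working session

There is one attempt and no reset: what is moved stays moved. The work goes in short steps, Python scripts to look and compute and a shell command to move; the robot and the scene stay as the last step left them, time stands still between calls to the robot, and variables do not carry over. Pictures are saved under pics/ and viewed, at most 10 in all, crops included, and the job is handed in when it is done.

```bash
ls; mkdir -p pics; cat > h.py <<'E'
import numpy as np, cv2
from plant import *
def ray(cam,uv):
    c=camera_info(cam);K=np.array([[c['fx'],0,c['cx']],[0,c['fy'],c['cy']],[0,0,1]])
    p=cv2.undistortPoints(np.array([[uv]],float),K,np.array(c['distortion'],float))[0,0]
    T=np.array(c['T']);return T[:3,3],T[:3,:3]@np.array([p[0],-p[1],-1.])
def at_depth(cam,uv,d):
    o,r=ray(cam,uv);return o+r*d
def at_z(cam,uv,z):
    o,r=ray(cam,uv);return o+r*(z-o[2])/r[2]
def tri(a,b):
    (o1,r1),(o2,r2)=a,b
    s=np.linalg.lstsq(np.c_[r1,-r2],o2-o1,rcond=None)[0]
    p,q=o1+s[0]*r1,o2+s[1]*r2;return (p+q)/2,np.linalg.norm(p-q)
E
python3 - <<'E'
from h import *
np.set_printoptions(precision=4,suppress=True)
for cam in ['scene','top']:
    im,d=grab_frame(cam);cv2.imwrite(f'pics/{cam}0.png',im);np.save(f'pics/{cam}0.npy',d)
    print(cam,np.array(camera_info(cam)['T']))
R={}
for t in ['vice','axle','wheel_top','spanner_grip','wheel','grease_tin','spare_tyre','screwdriver','dust_cap']:
    for cam in ['scene','top']:
        r=pinpoint(cam,t)
        if r:
            R[t,cam]=r[0]['position'];d=np.load(f'pics/{cam}0.npy');u,v=np.round(r[0]['position']).astype(int)
            print(t,cam,r[0]['conf'],np.array(r[0]['position']),at_depth(cam,r[0]['position'],d[min(v,399),min(u,639)]))
    if (t,'scene') in R and (t,'top') in R: print('  tri',*tri(ray('scene',R[t,'scene']),ray('top',R[t,'top'])))
s=state();print(s)
E
```

```text
pics
scene [[ 0.8201 -0.4263  0.3817  0.9742]
 [ 0.5722  0.5988 -0.5604 -0.4303]
 [ 0.0104  0.678   0.735   0.999 ]
 [ 0.      0.      0.      1.    ]]
top [[-0.0017  0.994  -0.1096  0.4342]
 [-0.9999 -0.0005  0.0113  0.2278]
 [ 0.0112  0.1096  0.9939  1.1061]
 [ 0.      0.      0.      1.    ]]
vice scene 0.75 [342.1 301. ] [ 0.7187 -0.0081  0.1773]
vice top 0.81 [375.8 158.1] [0.6298 0.1111 0.1743]
  tri [ 0.6648  0.0869 -0.0036] 0.006059409973009078
axle scene 0.59 [344.3 259.2] [0.6828 0.0509 0.216 ]
axle top 0.73 [385.  144.8] [0.6379 0.1039 0.2505]
  tri [0.6603 0.0895 0.1541] 0.0014092349487110141
wheel_top top 0.63 [396.9 130.3] [0.662  0.0836 0.2593]
spanner_grip scene 0.7 [294.6 188.4] [0.3555 0.3038 0.0002]
spanner_grip top 0.77 [361.8 228.5] [0.4909 0.1443 0.2241]
  tri [0.491  0.1435 0.2185] 0.000685924182548342
wheel scene 0.85 [344.3 259.2] [0.6828 0.0509 0.216 ]
wheel top 0.92 [385.9 142.7] [0.6413 0.1024 0.2523]
  tri [0.6626 0.0876 0.1583] 0.0035343141357042163
grease_tin scene 0.71 [313.8 211.8] [0.4667 0.243  0.0317]
grease_tin top 0.96 [292.  253.2] [0.4494 0.276
[... 160 characters left out ...]
[0.689  0.2607 0.0201]
dust_cap scene 0.73 [281.2 217.5] [0.3961 0.1943 0.0076]
dust_cap top 0.75 [322.7 280.9] [0.3899 0.2116 0.024 ]
  tri [ 0.3862  0.2092 -0.0132] 0.005658306141592458
{'time': 1.0, 'joint_pos': array([-1.444 ,  0.0527,  1.6129, -0.    ,  1.476 , -0.119 ]), 'joint_vel': array([-0.0011,  0.0006,  0.0004, -0.0006, -0.0007,  0.0009]), 'joint_efforts': array([ -0.0018, -39.3696, -37.0475,  -0.0003,   0.0005,  -0.    ]), 'tool_pos': array([ 0.1521, -0.6062,  0.2313]), 'tool_rot': array([ 0.    ,  0.9925,  0.1226, -0.    ]), 'contact_force': array([0.6326, 0.2795, 1.2361]), 'ft_torque': array([ 0.0019, -0.024 ,  0.0327]), 'grasp_force': 0.0, 'gripper_width': 0.9986620767337757}
```

View pics/scene0.png

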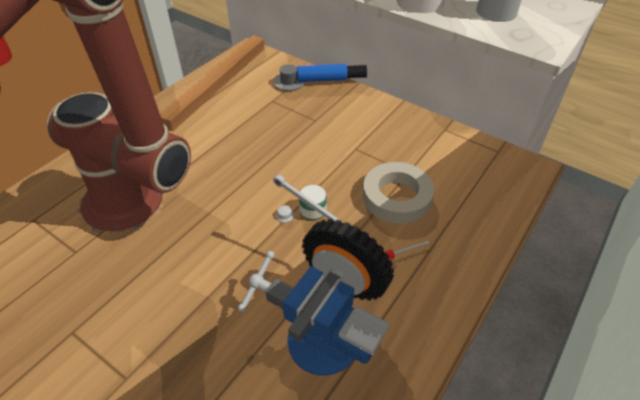

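View pics/top0.png

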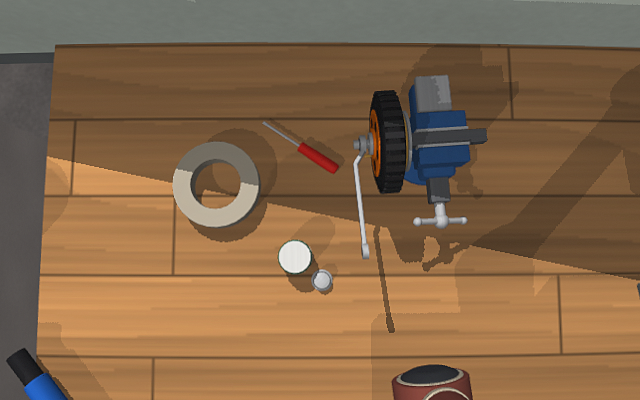

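The scene view shows the vice at about (330,320) with the wheel at (345,262). The spanner leans toward the robot, with its end at (278,181). In the top view the wheel is at (387,142), the spanner grip at (362,228), the tin at (295,257), the cap at (322,281), the screwdriver at (320,157) and the spare tyre at (216,184). Next I fit the wheel's plane from depth.

```bash
python3 - <<'E'
from h import *
np.set_printoptions(precision=4,suppress=True)
def cloud(cam,d,m):
    v,u=np.nonzero(m&(d>0));return np.array([at_depth(cam,(a,b),d[b,a]) for a,b in zip(u,v)])
for cam in ['top','scene']:
    d=np.load(f'pics/{cam}0.npy');m=masks_of(cam,'wheel')
    P=cloud(cam,d,m[0]['region']);np.save(f'pics/w{cam}.npy',P)
    Q=P[P[:,2]>0.2];Q=Q[np.linalg.norm(Q[:,:2]-[.66,.09],axis=1)<.13]
    r=cv2.minAreaRect(Q[:,:2].astype(np.float32)*1000);print(cam,m[0]['conf'],len(P),r,Q[:,2].max())
    if cam=='scene':
        # inner side face plane: fit z 0.18..0.24
        c=np.median(Q,0);print(c)
for cam in ['top','scene']:
    d=np.load(f'pics/{cam}0.npy');m=masks_of(cam,'spanner_grip')
    if m:
        P=cloud(cam,d,m[0]['region']);P=P[P[:,2]>.1];c=P.mean(0);w=np.linalg.svd(P-c)[2][0];print('sp',cam,len(P),c,w,P.min(0),P.max(0))
E
```

```text
Traceback (most recent call last):
  File "h.py", line 8, in at_depth
    o,r=ray(cam,uv);return o+r*d
        ~~~^^^^^^^^
  File "h.py", line 4, in ray
    c=camera_info(cam);K=np.array([[c['fx'],0,c['cx']],[0,c['fy'],c['cy']],[0,0,1]])
ValueError: time passes only in moves, steps and waits
```

```bash
sed -i 's/^from plant import \*/from plant import *\nfrom functools import lru_cache\ncamera_info=lru_cache(camera_info)/' h.py; python3 - <<'E'
from h import *
np.set_printoptions(precision=4,suppress=True)
def cloud(cam,d,m):
    v,u=np.nonzero(m&(d>0));return np.array([at_depth(cam,(a,b),d[b,a]) for a,b in zip(u,v)])
for cam in ['top','scene']:
    d=np.load(f'pics/{cam}0.npy');m=masks_of(cam,'wheel')
    P=cloud(cam,d,m[0]['region']);np.save(f'pics/w{cam}.npy',P)
    Q=P[P[:,2]>0.2];Q=Q[np.linalg.norm(Q[:,:2]-[.66,.09],axis=1)<.13]
    r=cv2.minAreaRect(Q[:,:2].astype(np.float32)*1000);print(cam,m[0]['conf'],len(P),r,Q[:,2].max(),Q.mean(0))
for cam in ['top','scene']:
    d=np.load(f'pics/{cam}0.npy');m=masks_of(cam,'spanner_grip')
    if m:
        P=cloud(cam,d,m[0]['region']);P=P[P[:,2]>.1];c=P.mean(0);w=np.linalg.svd(P-c)[2][0];print('sp',cam,len(P),c,w,P.min(0),P.max(0))
E
```

```text
top 0.92 3276 ((663.625732421875, 90.44091033935547), (185.56178283691406, 46.99646759033203), 3.648561954498291) 0.2629933144514902 [0.6542 0.0933 0.2399]
scene 0.63 3338 ((668.0306396484375, 82.20803833007812), (184.15829467773438, 43.810306549072266), 4.770135879516602) 0.26270225344992315 [0.6777 0.0761 0.2359]
sp top 671 [0.5507 0.1444 0.2028] [-0.9562 -0.0015  0.2927] [0.4383 0.1314 0.1585] [0.6774 0.1558 0.2435]
sp scene 484 [0.5118 0.1382 0.2115] [ 0.9505  0.0757 -0.3015] [0.44   0.1292 0.1799] [0.5989 0.1511 0.2416]
```

```bash
python3 -m handwheel '[[[0.02,0.028,0.007,0,0,-0.5],[0.02,0.028,0.007,0,0,-0.5],[0.02,0.028,0.007,0,0,-0.5],[0.02,0.028,0.007,0,0,-0.5],[0.02,0.028,0.007,0,0,-0.5],[0.02,0.028,0.007,0,0,-0.5],[0.02,0.028,0.007,0,0,-0.5],[0.02,0.028,0.007,0,0,-0.5],[0.02,0.028,0.007,0,0,-0.5],[0.02,0.028,0.007,0,0,-0.5],[0.02,0.028,0.007,0,0,-0.5],[0.02,0.028,0.007,0,0,-0.5],[0.02,0.028,0.007,0,0,-0.5],[0.02,0.028,0.007,0,0,-0.5],[0.02,0.028,0.007,0,0,-0.5],[0.02,0.028,0.007,0,0,-0.5],[0.02,0.028,0.007,0,0,-0.5],[0.02,0.028,0.007,0,0,-0.5],[0.02,0.028,0.007,0,0,-0.5],[0.02,0.028,0.007,0,0,-0.5]]]' 1
```

```text
time: 2.92
tool_pos: [0.5528, -0.0445, 0.3718]
tool_rot: [0.0, 0.999, 0.036, 0.0]
contact_force: [1.0, -1.1, -0.3]
gripper_width: 1.003
grasp_force: 0.0
```

```bash
python3 -m handwheel '[[[0.022,0.027,0,0,0,0],[0.022,0.027,0,0,0,0],[0.022,0.027,0,0,0,0],[0.022,0.027,0,0,0,0],[0.022,0.027,0,0,0,0],[0,0,0,0,0,0],[0,0,0,0,0,0],[0,0,0,0,0,0]]]'
```

```text
time: 3.58
tool_pos: [0.6619, 0.0886, 0.3711]
tool_rot: [0.0, 0.999, 0.036, -0.0]
contact_force: [0.1, 0.1, -0.1]
gripper_width: 1.002
grasp_force: 0.0
```

```bash
python3 -m handwheel '[[[0,0,-0.02,0,0,0],[0,0,-0.02,0,0,0],[0,0,-0.02,0,0,0],[0,0,-0.02,0,0,0],[0,0,-0.02,0,0,0],[0,0,-0.01,0,0,0],[0,0,-0.01,0,0,0],[0,0,-0.01,0,0,0],[0,0,-0.01,0,0,0],[0,0,-0.01,0,0,0],[0,0,-0.01,0,0,0],[0,0,0,0,0,0],[0,0,0,0,0,0]]]'; python3 - <<'E'
from h import *
im,d=grab_frame('scene');cv2.imwrite('pics/s1.png',cv2.resize(im[130:350,220:480],None,fx=3,fy=2.7)[:600,:800])
E
```

```text
time: 4.67
tool_pos: [0.6617, 0.0889, 0.2103]
tool_rot: [-0.0, 0.999, 0.036, -0.001]
contact_force: [-0.4, 0.2, -0.5]
gripper_width: 0.999
grasp_force: 0.0
```

View pics/s1.png

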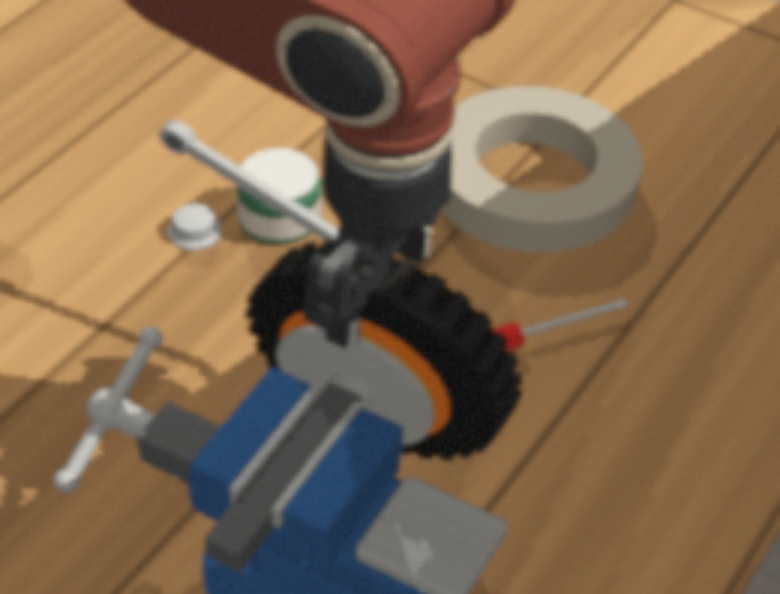

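The crop shows the gripper straddling the tyre. The inner finger is at about (340,330), clear of the jaws. Now I push outwards in small steps.

```bash
python3 -m handwheel '[[[-0.0004,0.005,0,0,0,0],[-0.0004,0.005,0,0,0,0],[-0.0003,0.004,0,0,0,0],[-0.0001,0.002,0,0,0,0],[0,0.001,0,0,0,0],[0,0.001,0,0,0,0],[0,0,0,0,0,0],[0,0,0,0,0,0]]]'
```

```text
time: 5.38
tool_pos: [0.6609, 0.1068, 0.2113]
tool_rot: [0.0, 0.999, 0.036, 0.0]
contact_force: [-0.0, 0.3, -1.2]
gripper_width: 1.001
grasp_force: 0.0
```

```bash
python3 -m handwheel '[[[0,0.0005,0,0,0,0],[-0.0001,0.0005,0,0,0,0],[0,0.0005,0,0,0,0],[0,0.0005,0,0,0,0],[0,0,0,0,0,0],[0,0,0,0,0,0]]]'
```

```text
time: 5.88
tool_pos: [0.6608, 0.1084, 0.2115]
tool_rot: [0.0, 0.999, 0.035, 0.0]
contact_force: [0.0, -2.8, 0.5]
gripper_width: 1.002
grasp_force: 1.2
```

```bash
python3 -m handwheel '[[[0,0.0005,0,0,0,0],[-0.0001,0.0005,0,0,0,0],[0,0,0,0,0,0],[0,0,0,0,0,0]]]'
```

```text
time: 6.22
tool_pos: [0.6609, 0.1093, 0.2117]
tool_rot: [0.0, 0.999, 0.036, 0.0]
contact_force: [0.0, -4.7, 2.2]
gripper_width: 1.002
grasp_force: 2.3
```

```bash
python3 -m handwheel '[[[0,0.0005,0,0,0,0],[-0.0001,0.0005,0,0,0,0],[0,0,0,0,0,0],[0,0,0,0,0,0]]]'
```

```text
time: 6.55
tool_pos: [0.6608, 0.1097, 0.2118]
tool_rot: [0.001, 0.999, 0.035, 0.0]
contact_force: [-0.2, -5.2, 2.6]
gripper_width: 0.996
grasp_force: 3.3
```

```bash
python3 -m handwheel '[[[0,0.0005,0,0,0,0],[-0.0001,0.0005,0,0,0,0],[0,0.0005,0,0,0,0],[0,0,0,0,0,0],[0,0,0,0,0,0]]]'
```

```text
time: 6.97
tool_pos: [0.6608, 0.1101, 0.2118]
tool_rot: [0.002, 0.999, 0.035, 0.0]
contact_force: [-1.3, -8.8, 3.1]
gripper_width: 1.001
grasp_force: 4.8
```

```bash
python3 -m handwheel '[[[0,0.0005,0,0,0,0],[-0.0001,0.0005,0,0,0,0],[0,0,0,0,0,0],[0,0,0,0,0,0]]]'
```

```text
time: 7.3
tool_pos: [0.6608, 0.1104, 0.2118]
tool_rot: [0.003, 0.999, 0.035, 0.0]
contact_force: [-0.8, -11.2, 3.5]
gripper_width: 0.998
grasp_force: 5.7
```

```bash
python3 -m handwheel '[[[0.0004,-0.006,0,0,0,0],[0.0004,-0.006,0,0,0,0],[0.0004,-0.006,0,0,0,0],[0.0004,-0.006,0,0,0,0],[0.0004,-0.006,0,0,0,0],[0.0004,-0.006,0,0,0,0],[0.0001,-0.002,0,0,0,0],[0,-0.001,0,0,0,0],[0,-0.001,0,0,0,0],[0,0,0,0,0,0],[0,0,0,0,0,0],[0,0,0,0,0,0]]]'
```

```text
time: 8.3
tool_pos: [0.6629, 0.0736, 0.2113]
tool_rot: [-0.0, 0.999, 0.036, 0.0]
contact_force: [-0.6, 0.4, -0.5]
gripper_width: 0.998
grasp_force: 0.0
```

```bash
python3 -m handwheel '[[[0,-0.0005,0,0,0,0],[0.0001,-0.0005,0,0,0,0],[0,-0.0005,0,0,0,0],[0,0,0,0,0,0],[0,0,0,0,0,0]]]'
```

```text
time: 8.72
tool_pos: [0.663, 0.0718, 0.2113]
tool_rot: [-0.0, 0.999, 0.036, -0.0]
contact_force: [0.4, -0.5, 0.7]
gripper_width: 0.999
grasp_force: 0.0
```

```bash
python3 -m handwheel '[[[0,-0.001,0,0,0,0],[0.0001,-0.001,0,0,0,0],[0,-0.001,0,0,0,0],[0,-0.001,0,0,0,0],[0,0,0,0,0,0],[0,0,0,0,0,0]]]'
```

```text
time: 9.22
tool_pos: [0.6632, 0.0679, 0.2116]
tool_rot: [-0.0, 0.999, 0.036, 0.0]
contact_force: [0.0, 1.5, 0.6]
gripper_width: 0.998
grasp_force: 0.4
```

```bash
python3 -m handwheel '[[[0,-0.0005,0,0,0,0],[0.0001,-0.0005,0,0,0,0],[0,-0.0005,0,0,0,0],[0,0,0,0,0,0],[0,0,0,0,0,0]]]'
```

```text
time: 9.63
tool_pos: [0.6633, 0.0666, 0.2116]
tool_rot: [-0.0, 0.999, 0.036, 0.0]
contact_force: [-0.0, 2.4, 1.8]
gripper_width: 0.998
grasp_force: 1.1
```

```bash
python3 -m handwheel '[[[0,-0.0005,0,0,0,0],[0.0001,-0.0005,0,0,0,0],[0,-0.0005,0,0,0,0],[0,-0.0005,0,0,0,0],[0,0,0,0,0,0],[0,0,0,0,0,0]]]'
```

```text
time: 10.13
tool_pos: [0.6633, 0.0649, 0.2115]
tool_rot: [-0.001, 0.999, 0.036, 0.0]
contact_force: [0.0, 5.4, 2.5]
gripper_width: 0.996
grasp_force: 2.6
```

```bash
python3 -m handwheel '[[[0,-0.0005,0,0,0,0],[0.0001,-0.0005,0,0,0,0],[0,0,0,0,0,0],[0,0,0,0,0,0]]]'
```

```text
time: 10.47
tool_pos: [0.6633, 0.0646, 0.2115]
tool_rot: [-0.001, 0.999, 0.036, 0.0]
contact_force: [0.1, 6.8, 3.3]
gripper_width: 0.998
grasp_force: 3.6
```

```bash
python3 -m handwheel '[[[0,-0.0005,0,0,0,0],[0.0001,-0.0005,0,0,0,0],[0,-0.0005,0,0,0,0],[0,0,0,0,0,0],[0,0,0,0,0,0]]]'
```

```text
time: 10.88
tool_pos: [0.6634, 0.0642, 0.2115]
tool_rot: [-0.002, 0.999, 0.036, 0.0]
contact_force: [-0.6, 10.8, 2.2]
gripper_width: 1.0
grasp_force: 5.1
```

```bash
python3 -m handwheel '[[[0,-0.0005,0,0,0,0],[0,0,0,0,0,0],[0,0,0,0,0,0]]]'
```

```text
time: 11.13
tool_pos: [0.6634, 0.064, 0.2116]
tool_rot: [-0.003, 0.999, 0.036, 0.0]
contact_force: [0.1, 12.0, 2.5]
gripper_width: 1.005
grasp_force: 5.5
```

```bash
python3 -m handwheel '[[[-0.0004,0.008,0,0,0,0],[-0.0006,0.008,0,0,0,0],[-0.0005,0.0085,0,0,0,0],[0,0,0.02,0,0,0],[0,0,0.025,0,0,0],[0,0,0.025,0,0,0],[0,0,0.02,0,0,0],[-0.0293,0.009,0,0,0,0],[-0.0293,0.009,0,0,0,0],[-0.0293,0.009,0,0,0,0],[-0.0293,0.009,0,0,0,0],[-0.0293,0.009,0,0,0,0],[-0.0293,0.009,0,0,0,0],[0,0,0,0,0,0],[0,0,0,0,0,0]]]'
```

```text
time: 12.38
tool_pos: [0.4854, 0.14, 0.3013]
tool_rot: [0.001, 0.999, 0.036, 0.001]
contact_force: [0.3, 0.5, -0.2]
gripper_width: 1.002
grasp_force: 0.0
```

```bash
python3 -m handwheel '[[[0,0,-0.01,0,0,0],[0,0,-0.01,0,0,0],[0,0,-0.01,0,0,0],[0,0,-0.01,0,0,0],[0,0,0,0,0,0],[0,0,0,0,0,0],[0,0,0,0,0,0]]]' 0; python3 - <<'E'
from h import *
np.set_printoptions(precision=4,suppress=True)
im,d=grab_frame('top');cv2.imwrite('pics/t2.png',cv2.resize(im[110:300,270:470],None,fx=3.5,fy=3))
im,d=grab_frame('scene');cv2.imwrite('pics/s2.png',cv2.resize(im[130:330,240:440],None,fx=3,fy=3))
for c in ['scene','top']:print(pinpoint(c,'spanner_grip'))
E
```

```text
time: 12.97
tool_pos: [0.4864, 0.1397, 0.2612]
tool_rot: [0.0, 0.999, 0.035, -0.0]
contact_force: [-1.5, 0.0, -0.6]
gripper_width: 0.006
grasp_force: 0.0
[{'position': [295.3, 191.3], 'conf': 0.87}, {'position': [284.1, 214.9], 'conf': 0.32}]
[]
```

View pics/s2.png

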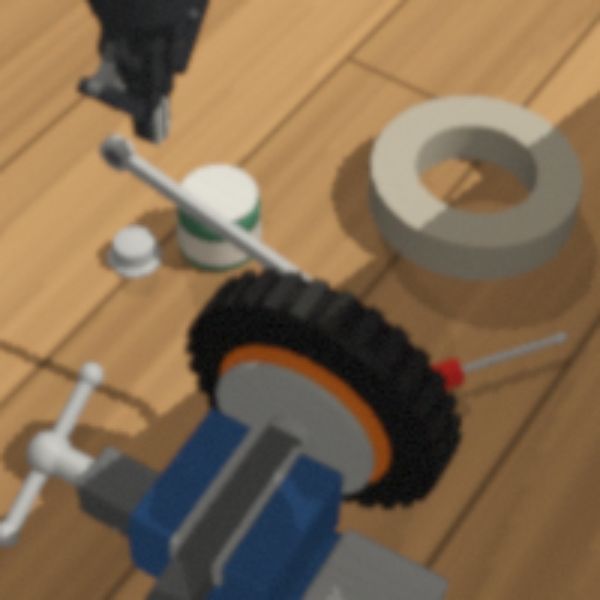

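View pics/t2.png

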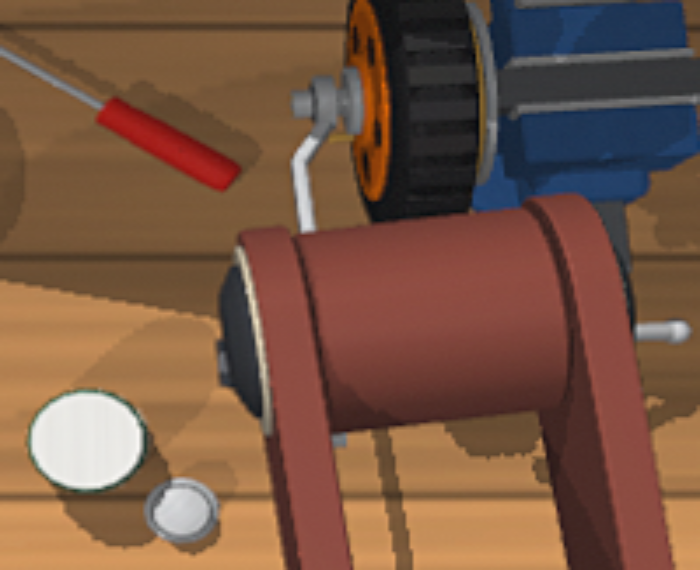

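The scene crop shows the shut finger tips at (155,130), just above the spanner near its end. The top crop shows the handle running under the wrist at about (305,220). I shift slightly in +y and go down to contact.

```bash
python3 -m handwheel '[[[0,0.004,-0.008,0,0,0],[0,0,-0.008,0,0,0],[0,0,-0.006,0,0,0],[0,0,-0.004,0,0,0],[0,0,-0.003,0,0,0],[0,0,0,0,0,0],[0,0,0,0,0,0]]]'
```

```text
time: 13.75
tool_pos: [0.4861, 0.1438, 0.2321]
tool_rot: [0.0, 0.999, 0.036, -0.0]
contact_force: [1.1, 0.5, -1.3]
gripper_width: 0.0
grasp_force: 0.0
```

```bash
python3 -m handwheel '[[[0,0,-0.002,0,0,0],[0,0,-0.002,0,0,0],[0,0,-0.002,0,0,0],[0,0,0,0,0,0],[0,0,0,0,0,0]]]'
```

```text
time: 14.17
tool_pos: [0.4863, 0.1438, 0.2264]
tool_rot: [0.0, 0.999, 0.036, 0.0]
contact_force: [0.2, -0.1, 0.4]
gripper_width: 0.002
grasp_force: 0.1
```

```bash
python3 -m handwheel '[[[-0.0009,0,-0.003,0,0,0],[-0.0009,0,-0.003,0,0,0],[-0.0008,0,-0.003,0,0,0],[-0.0008,0,-0.003,0,0,0],[-0.0007,0,-0.003,0,0,0],[-0.0007,0,-0.003,0,0,0],[-0.0006,0,-0.003,0,0,0],[-0.0006,0,-0.003,0,0,0],[0,0,0,0,0,0]]]'
```

```text
time: 14.92
tool_pos: [0.4797, 0.1436, 0.2013]
tool_rot: [0.0, 0.999, 0.036, -0.001]
contact_force: [-2.0, 0.0, 0.9]
gripper_width: 0.0
grasp_force: 0.9
```

```bash
python3 -m handwheel '[[[-0.0005,0,-0.003,0,0,0],[-0.0005,0,-0.003,0,0,0],[-0.0004,0,-0.003,0,0,0],[-0.0004,0,-0.003,0,0,0],[-0.0003,0,-0.003,0,0,0],[-0.0002,0,-0.003,0,0,0],[-0.0001,0,-0.003,0,0,0],[0,0,-0.003,0,0,0],[0,0,0,0,0,0]]]'
```

```text
time: 15.67
tool_pos: [0.4776, 0.1437, 0.1774]
tool_rot: [0.0, 0.999, 0.036, -0.0]
contact_force: [-1.6, 0.1, 2.1]
gripper_width: -0.002
grasp_force: 0.8
```

```bash
python3 -m handwheel '[[[0,0,-0.002,0,0,0],[0,0,-0.002,0,0,0],[0,0,0,0,0,0]]]'; python3 - <<'E'
from h import *
np.set_printoptions(precision=4,suppress=True)
im,d=grab_frame('scene');cv2.imwrite('pics/s3.png',cv2.resize(im[130:330,240:440],None,fx=3,fy=3))
print(pinpoint('scene','spanner_grip'))
E
```

```text
time: 15.92
tool_pos: [0.4777, 0.1437, 0.1739]
tool_rot: [0.0, 0.999, 0.036, -0.0]
contact_force: [-1.6, -1.2, 2.6]
gripper_width: -0.001
grasp_force: 1.0
[{'position': [291.9, 204.1], 'conf': 0.66}]
```

View pics/s3.png

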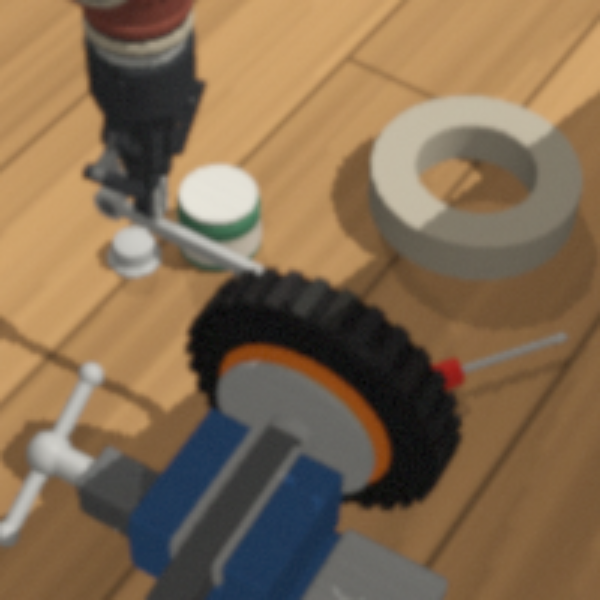

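The spanner end has swung from (117,150) to about (110,198) in the crop, and the fingers are seated on the handle. I carry on in small, force-checked steps.

```bash
python3 -m handwheel '[[[0,0,-0.002,0,0,0],[0,0,-0.002,0,0,0],[0,0,-0.001,0,0,0],[0,0,0,0,0,0]]]'
```

```text
time: 16.35
tool_pos: [0.4777, 0.1438, 0.1689]
tool_rot: [0.0, 0.999, 0.036, -0.0]
contact_force: [-1.0, 0.4, 2.4]
gripper_width: 0.002
grasp_force: 1.0
```

```bash
python3 -m handwheel '[[[0.0001,0,-0.002,0,0,0],[0.0001,0,-0.002,0,0,0],[0,0,-0.001,0,0,0],[0,0,0,0,0,0]]]'
```

```text
time: 16.68
tool_pos: [0.4779, 0.1438, 0.1639]
tool_rot: [0.0, 0.999, 0.036, -0.0]
contact_force: [-1.4, -1.1, 3.3]
gripper_width: -0.0
grasp_force: 1.0
```

```bash
python3 -m handwheel '[[[0.0001,0,-0.002,0,0,0],[0.0001,0,-0.002,0,0,0],[0.0001,0,-0.001,0,0,0],[0,0,0,0,0,0]]]'
```

```text
time: 17.02
tool_pos: [0.4781, 0.1438, 0.1589]
tool_rot: [0.0, 0.999, 0.036, -0.0]
contact_force: [-1.0, 0.0, 2.1]
gripper_width: -0.001
grasp_force: 1.1
```

```bash
python3 -m handwheel '[[[0.0002,0,-0.002,0,0,0],[0.0002,0,-0.002,0,0,0],[0.0001,0,-0.001,0,0,0],[0,0,0,0,0,0]]]'
```

```text
time: 17.35
tool_pos: [0.4786, 0.1438, 0.1539]
tool_rot: [0.0, 0.999, 0.036, -0.0]
contact_force: [-2.1, -0.6, 2.4]
gripper_width: 0.001
grasp_force: 1.1
```

```bash
python3 -m handwheel '[[[0.0003,0,-0.002,0,0,0],[0.0003,0,-0.002,0,0,0],[0.0001,0,-0.001,0,0,0],[0,0,0,0,0,0]]]'
```

```text
time: 17.68
tool_pos: [0.4794, 0.1438, 0.1492]
tool_rot: [-0.0, 0.999, 0.036, -0.0]
contact_force: [-3.2, -0.8, 2.8]
gripper_width: 0.0
grasp_force: 1.9
```

```bash
python3 -m handwheel '[[[0.0003,0,-0.002,0,0,0],[0.0003,0,-0.002,0,0,0],[0.0002,0,-0.001,0,0,0],[0,0,0,0,0,0]]]'
```

```text
time: 18.02
tool_pos: [0.48, 0.1442, 0.1457]
tool_rot: [-0.0, 0.999, 0.036, -0.001]
contact_force: [-7.8, -0.4, 11.2]
gripper_width: 0.003
grasp_force: 6.1
```

```bash
python3 -m handwheel '[[[-0.001,0,-0.0005,0,0,0],[-0.0005,0,-0.0005,0,0,0],[0,0,0,0,0,0],[0,0,0,0,0,0]]]'
```

```text
time: 18.35
tool_pos: [0.4799, 0.1441, 0.1457]
tool_rot: [-0.0, 0.999, 0.036, 0.001]
contact_force: [-5.6, 0.5, 12.5]
gripper_width: -0.001
grasp_force: 6.0
```

```bash
python3 -m handwheel '[[[0,0,0.005,0,0,0],[0,0,0.01,0,0,0],[0,0,0.02,0,0,0],[0,0,0.025,0,0,0],[0,0,0.025,0,0,0],[0,0,0.025,0,0,0],[0,0,0.025,0,0,0],[0,0,0.025,0,0,0],[0.0303,-0.0092,0,0,0,0],[0.0303,-0.0092,0,0,0,0],[0.0303,-0.0092,0,0,0,0],[0.0303,-0.0092,0,0,0,0],[0.0303,-0.0092,0,0,0,0],[0.0303,-0.0092,0,0,0,0],[0,0,0,0,0,0],[0,0,0,0,0,0]]]' 1; python3 - <<'E'
from h import *
im,d=grab_frame('scene');cv2.imwrite('pics/s4.png',cv2.resize(im[130:330,240:440],None,fx=3,fy=3))
print(pinpoint('scene','spanner_grip'))
E
```

```text
time: 19.68
tool_pos: [0.6614, 0.0878, 0.3015]
tool_rot: [0.0, 0.999, 0.035, -0.001]
contact_force: [0.0, 0.7, -0.2]
gripper_width: 1.001
grasp_force: 0.0
[{'position': [294.0, 210.6], 'conf': 0.89}, {'position': [345.2, 260.1], 'conf': 0.67}]
```

View pics/s4.png

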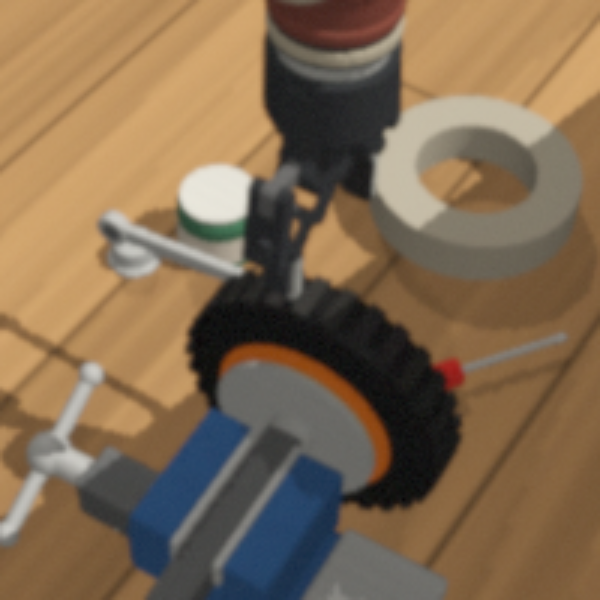

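The spanner now stays down, with its end at (112,225) in the crop, and the gripper is back over the wheel. I go down and rock it outwards.

```bash
python3 -m handwheel '[[[0,0.0005,-0.015,0,0,0],[0,0,-0.015,0,0,0],[0,0,-0.02,0,0,0],[0,0,-0.02,0,0,0],[0,0,-0.01,0,0,0],[0,0,-0.01,0,0,0],[-0.0004,0.005,0,0,0,0],[-0.0004,0.005,0,0,0,0],[-0.0003,0.004,0,0,0,0],[-0.0001,0.002,0,0,0,0],[0,0.001,0,0,0,0],[0,0.001,0,0,0,0],[0,0,0,0,0,0],[0,0,0,0,0,0]]]'
```

```text
time: 20.95
tool_pos: [0.6596, 0.1071, 0.2137]
tool_rot: [-0.0, 0.999, 0.036, 0.0]
contact_force: [-0.3, -0.4, -0.9]
gripper_width: 0.999
grasp_force: 0.0
```

```bash
python3 -m handwheel '[[[0,0.0005,0,0,0,0],[-0.0001,0.0005,0,0,0,0],[0,0.0005,0,0,0,0],[0,0.0005,0,0,0,0],[0,0,0,0,0,0],[0,0,0,0,0,0]]]'
```

```text
time: 21.45
tool_pos: [0.6595, 0.108, 0.2135]
tool_rot: [0.001, 0.999, 0.035, 0.0]
contact_force: [0.0, -5.2, 1.4]
gripper_width: 0.999
grasp_force: 2.5
```

```bash
python3 -m handwheel '[[[0,0.0005,0,0,0,0],[-0.0001,0.0005,0,0,0,0],[0,0.0005,0,0,0,0],[0,0.0005,0,0,0,0],[0,0,0,0,0,0],[0,0,0,0,0,0],[0,0,0,0,0,0]]]'
```

```text
time: 22.03
tool_pos: [0.6595, 0.1086, 0.2136]
tool_rot: [0.002, 0.999, 0.035, 0.0]
contact_force: [-0.3, -8.5, 0.7]
gripper_width: 0.998
grasp_force: 4.5
```

Firm at once with no creep. One more step to about 10 N, then inwards.

```bash
python3 -m handwheel '[[[0,0.0005,0,0,0,0],[-0.0001,0.0005,0,0,0,0],[0,0,0,0,0,0],[0,0,0,0,0,0],[0,0,0,0,0,0]]]'; python3 -m handwheel '[[[0.0004,-0.006,0,0,0,0],[0.0004,-0.006,0,0,0,0],[0.0004,-0.006,0,0,0,0],[0.0004,-0.006,0,0,0,0],[0.0004,-0.006,0,0,0,0],[0.0004,-0.006,0,0,0,0],[0.0001,-0.002,0,0,0,0],[0,-0.001,0,0,0,0],[0,-0.001,0,0,0,0],[0,0,0,0,0,0],[0,0,0,0,0,0],[0,0,0,0,0,0]]]'
```

```text
time: 22.45
tool_pos: [0.6594, 0.1089, 0.2136]
tool_rot: [0.003, 0.999, 0.035, 0.0]
contact_force: [0.6, -10.9, 2.2]
gripper_width: 0.997
grasp_force: 5.4
time: 23.45
tool_pos: [0.6616, 0.0724, 0.2133]
tool_rot: [-0.0, 0.999, 0.036, -0.0]
contact_force: [-0.5, 0.4, 0.6]
gripper_width: 0.999
grasp_force: 0.0
```

```bash
python3 -m handwheel '[[[0,-0.001,0,0,0,0],[0.0001,-0.001,0,0,0,0],[0,-0.001,0,0,0,0],[0,-0.001,0,0,0,0],[0,0,0,0,0,0],[0,0,0,0,0,0]]]'
```

```text
time: 23.95
tool_pos: [0.6617, 0.068, 0.2133]
tool_rot: [-0.0, 0.999, 0.036, -0.0]
contact_force: [0.5, 0.5, 0.9]
gripper_width: 1.0
grasp_force: 0.0
```

```bash
python3 -m handwheel '[[[0,-0.001,0,0,0,0],[0.0001,-0.0005,0,0,0,0],[0,-0.0005,0,0,0,0],[0,-0.0005,0,0,0,0],[0,0,0,0,0,0],[0,0,0,0,0,0]]]'
```

```text
time: 24.45
tool_pos: [0.6617, 0.0663, 0.2134]
tool_rot: [-0.001, 0.999, 0.036, 0.0]
contact_force: [-1.0, 3.7, 0.9]
gripper_width: 0.999
grasp_force: 2.0
```

```bash
python3 -m handwheel '[[[0,-0.0005,0,0,0,0],[0,-0.0005,0,0,0,0],[0,-0.0005,0,0,0,0],[0,0,0,0,0,0],[0,0,0,0,0,0]]]'
```

```text
time: 24.87
tool_pos: [0.6617, 0.0658, 0.2135]
tool_rot: [-0.002, 0.999, 0.036, 0.0]
contact_force: [-1.3, 7.6, 0.5]
gripper_width: 0.997
grasp_force: 3.8
```

```bash
python3 -m handwheel '[[[0,-0.0005,0,0,0,0],[0,-0.0005,0,0,0,0],[0,-0.0005,0,0,0,0],[0,0,0,0,0,0],[0,0,0,0,0,0],[0,0,0,0,0,0]]]'
```

```text
time: 25.37
tool_pos: [0.6617, 0.0654, 0.2135]
tool_rot: [-0.003, 0.999, 0.036, 0.0]
contact_force: [0.2, 10.5, 1.6]
gripper_width: 0.997
grasp_force: 5.2
```

```bash
python3 -m handwheel '[[[-0.0004,0.008,0,0,0,0],[-0.0006,0.008,0,0,0,0],[-0.0005,0.0085,0,0,0,0],[0,0,0.02,0,0,0],[0,0,0.025,0,0,0],[0,0,0.03,0,0,0],[0,0,0.03,0,0,0],[0,0,0.03,0,0,0],[0,0,0.02,0,0,0],[0,0,0,0,0,0],[0,0,0,0,0,0],[0,0,0,0,0,0],[0,0,0,0,0,0],[0,0,0,0,0,0]]]'; python3 - <<'E'
from h import *
im,d=grab_frame('scene')
print(pinpoint('scene','spanner_grip')[:1])
print(job_done())
E
```

```text
time: 26.53
tool_pos: [0.6597, 0.0871, 0.3657]
tool_rot: [0.0, 0.999, 0.036, -0.002]
contact_force: [0.1, -0.5, 0.0]
gripper_width: 1.001
grasp_force: 0.0
[{'position': [292.6, 211.2], 'conf': 0.59}]
the job is handed in; nothing more can be done
None
```

I rocked the loose wheel out and in, drew the spanner down until the nut stopped dead, rocked the wheel again with no play felt, let go, and handed the job in at 26.5 s; forces read between moves stayed under about 14 N, and no verdict was returned.

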